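# Eject the amber sensor module from its potting mould

## Task

Two cast sensor modules, one amber and one blue, sit sunk in the aluminium potting mould. Push the amber one up out of its cavity by pressing the red ejector key directly in front of it all the way down, then take hold of the raised module and stand it upright in the square grey tray with the black floor. Leave the blue module down in its cavity.

Things in the scene. Friction and masses are not known exactly. Their poses are not given: they have to be found in the camera images.
- amber_module_center (a point): Centre (half-way up) of the loose amber cylinder, 30 mm in diameter, 38 mm tall, 60 g. It starts upright in either cavity, its top 2 mm below the mould's top face, so it cannot be gripped. With its key fully down its centre is 98 mm and its top 117 mm above the bench: the upper 27 mm stick out and can be gripped.
- blue_module_center (a point): Centre of the blue module, same size and shape, sunk in the other cavity; it stays there.
- mould: Fixed mould, origin on the bench midway between its cavities; x points away from the keys, y left, z up. Cavities (32 mm wide) at x 0, y +40 and -40 mm; top face 90 mm up. Red key of each: pad 36 x 40 mm at x -95 mm, same y, top 94 mm up; pressed straight down it moves 30 mm to a stop against some 3 N, and a pin lifts the module as far through the cavity's floor. Both stay where left.
- tray_floor (a point): Middle of the black rubber floor (6 mm above the bench) of the fixed grey tray: open, square, 120 x 120 mm outside, 112 mm inside, walls 18 mm high above the bench. Its x and y axes lie along the walls, z up.

How it is judged (in metres and radians):
On the way:
1. the ejector has raised the amber module by at least 18 mm in its cavity, before the robot touches it (z of amber_module_center in the frame of mould between 0.087 and 0.104 m and x of amber_module_center in the frame of mould between -0.01 and 0.01 m and contact force between each of the arm, the fingers and amber_module below 0.1 N), for 0.2 s.
At the end, for the whole second after the job is handed in: The amber module stands upright (within 10 degrees) at rest on the tray's floor, inside its walls, and the blue module is still down in its cavity (raised by less than 8 mm) (x of amber_module_center in the frame of tray_floor between -0.045 and 0.045 m and y of amber_module_center in the frame of tray_floor between -0.045 and 0.045 m and z of amber_module_center in the frame of tray_floor below 0.023 m and angle between amber_module_center's own z axis and vertical below 0.17 rad and linear speed of amber_module below 0.02 m/s and z of blue_module_center in the frame of mould below 0.077 m); the robot touches nothing.
It fails at once if the blue module is raised by 8 mm or more (z of blue_module_center in the frame of mould above 0.077 m).
It also fails if it takes over 46 s, if anything falls off the work surface, if the arm or the gripper's body presses on something with over 40 N, if the wrist force passes 120 N, or if a joint passes its speed limit or range.

## Robot

A 7-joint arm with a two-finger parallel gripper is mounted at the origin on a cart in front of the work surface, level with it; the furniture and walls round the work are solid. World frame = base frame: x ahead of the robot, y to its left, z up, the work surface at z = 0. Lengths are in mm, angles in degrees, forces in N, time in s.
With the tool pointing down it reaches from about 400 to 875 mm from the base axis. Payload 6.5 kg.
Tool frame: the origin (TCP) lies midway between the tips of the shut fingers; the grasp point (between the pads) lies 19 mm behind it; z points along the fingers, y is the direction in which the jaws open and shut (so a half turn about z gives the same grasp; the last joint's range is limited). The gripper opens to 85 mm and grips with 20 to 120 N. Pads are 22 mm wide; open, the fingers measure 114 mm over their backs; the gripper's body (76 mm by 85 mm) begins 54 mm behind the grasp point. The pads swing forward as they close: fully open they stand 13 mm farther back than shut.
Start: joints at [65.077, 30.733, -0.252, 88.115, 0.149, 61.152, -4.079], TCP at [234.317, -606.288, 198.09] pointing down, gripper open.
Joint ranges: [-154.64, 154.64], [-21.42, 123.67], [-72.66, 72.17], [13.99, 137.28], [-74.86, 254.86], [10.95, 109.41], [-158.01, 158.01]. Speed limits (degrees/s): [136.94, 136.94, 180, 180, 180, 180, 180].

## Interface

Orientations are given as a 3x3 rotation matrix whose columns are the frame's x, y, z axes.
In Python, from bench import * gives the robot as it stands. The module is installed in compiled form; this text tells all that it offers.
- The arm moves only by the tool jog_arm, never from a script. Its argument "rows" is a list of rows, each a list of 6 numbers: the shift along the tool's x, y, z in mm, then the turn, a rotation vector about the tool's x, y, z in rad. A call has 1 to 20 rows; each row shifts and turns the commanded pose from where the row before left it, along the tool's axes as they then stand; what a row does not reach is not made up. A row lasts 1/8 s, in which the tool goes at most 62.5 mm and 10.7 degrees, less where a joint would pass 70% of its speed; a pose out of reach is approached as far as the arm can. A call is refused whole if a number of a shift passes 62.5 or a number of a turn 0.188, either way. A call with a gripper value outside its range is refused whole. "grip" is the closure, from 0 (fully open) to 1 (shut), set as the call begins (left out, the last holds). The fingers move at their own pace and stop on an object; the grip force is fixed at half the most. Time passes only in rows, so rows that do not move let the fingers close. It gives the time, the measured TCP pose, the force and the opening at its end, in the units of the state.
- state(): the state, without advancing time (a new reading comes with each control period).
- get_image(name): name is "scene" or "side" or "wrist"; returns (picture, depth): 400x640x3 uint8, blue, green, red; 400x640 float32, mm along the optical axis (not along the pixel's ray), 0 where there is no reading.
- camera_info(name): a dict with "intrinsics" (3x3 intrinsics, pixels), "R" (3x3) and "t" (3): a world point X has camera coordinates R X + t; the wrist camera has in their place "T_tool_cam" (4x4, takes a point from camera to tool coordinates, whose origin is the TCP and whose axes are the flange's). Camera axes: x right, y down, z forward; pixel columns grow to the right and rows downward; lengths in mm; the calibration is good to about 2 mm. The wrist camera is an equidistant fisheye: a pixel r from the principal point sees the ray r / f radians off the axis. A picture is of the moment at which its call begins: read the wrist's pose just before it. camera_info takes no time and is no camera call.
- finish_job(): hands the job in, once; it reports no verdict.
The state is a dict: "time": time; "q": joint angles; "qd": joint speeds; "effort": joint torques, N m; "position": TCP position; "tool_rot": TCP orientation; "ft_force": force on the tool from outside, world axes, zero at the start; "torque": the same for the moment, N m; "width": finger opening in mm.
Only numpy, scipy, OpenCV 4.12 (cv2) and the standard library are available. Lean on these libraries where they do the work, as an engineer would, in place of code of your own. Each camera call takes 0.05 s, during which the arm holds its last target. There are 200 camera calls.

## Working session

There is one attempt and no reset: what is moved stays moved. The work goes in short steps, Python scripts to look and compute and a tool call to move; the robot and the scene stay as the last step left them, time stands still between calls to the robot, and variables do not carry over. Pictures are saved under pics/ and viewed, about 8 in all and at most 12, crops included, and the job is handed in when it is done.

Besides the shell and the picture viewer there is one more tool, called after "Emit:" in YAML: its name, and indented under it one key for each argument. jog_arm: Moves the arm, as the interface text tells. Its arguments: {"type":"object","properties":{"rows":{"type":"array","items":{"type":"array","items":{"type":"number"}}},"grip":{"type":"number"}},"required":["rows"]}

```bash
mkdir -p pics; cat > h.py <<'E'
from bench import *
import numpy as np, cv2
def pts(name,img_depth=None):
    im,d=img_depth if img_depth else get_image(name)
    c=camera_info(name);K=np.array(c["intrinsics"]);R=np.array(c["R"]);t=np.array(c["t"]).ravel()
    v,u=np.mgrid[:400,:640]
    P=np.stack([(u-K[0,2])/K[0,0]*d,(v-K[1,2])/K[1,1]*d,d],-1)
    return im,d,(P-t)@R
E
python3 - <<'E'
from h import *
s=state();print(s["time"],s["position"],np.round(s["tool_rot"],3).tolist(),s["ft_force"],s["width"])
for n in("scene","side"):
    im,d,P=pts(n);np.savez(n,im=im,d=d,P=P);cv2.imwrite(f"pics/{n}1.png",im)
E
```

```text
0.0 [ 234.06233131 -605.6306677   197.18632914] [[0.933, 0.361, -0.001], [0.361, -0.933, 0.002], [-0.0, -0.002, -1.0]] [-0.06690883 -0.28626093 -0.34713506] 85.44394353919193
```

View pics/scene1.png

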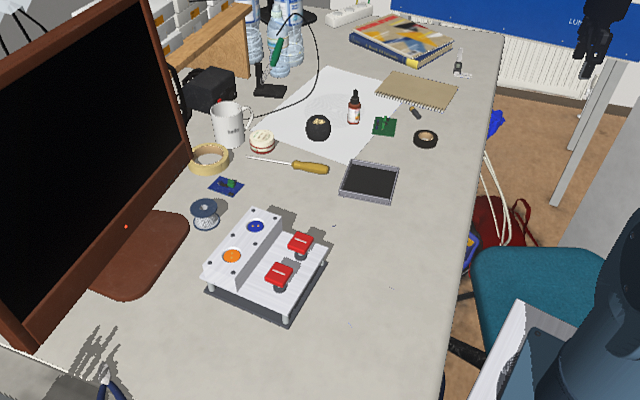

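View pics/side1.png

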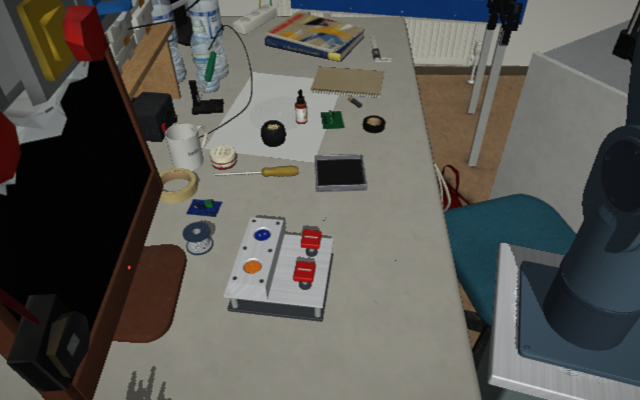

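Scene shows amber at px (231,256), with its key at (279,276). Blue is at (256,226), with its key at (300,244). The tray is at (369,181). The side view agrees: amber (252,267), tray (341,172).

```bash
python3 - <<'E'
from h import *
for n,roi,tr in(("scene",(190,200,340,330),(335,155,405,205)),("side",(220,210,340,320),(310,150,372,195))):
    z=np.load(n+".npz");im,d,P=z["im"],z["d"],z["P"];h=cv2.cvtColor(im,cv2.COLOR_BGR2HSV)
    H,S,V=[h[...,i].astype(int) for i in range(3)]
    c=camera_info(n);K=np.array(c["intrinsics"]);R=np.array(c["R"]);t=np.array(c["t"]).ravel();C=-R.T@t
    def ray(u,v,zz):
        r=R.T@np.linalg.inv(K)@[u,v,1];return C+r*(zz-C[2])/r[2]
    box=np.zeros_like(H,bool);box[roi[1]:roi[3],roi[0]:roi[2]]=1
    for nm,m,zz in(("amber",(H>8)&(H<25)&(S>150),88),("blue",(H>100)&(H<130)&(S>150),88),("red",((H<7)|(H>173))&(S>150),94)):
        k,l,st,ce=cv2.connectedComponentsWithStats((m&box).astype(np.uint8))
        for i in range(1,k):
            if st[i,4]>60:
                q=P[l==i]; q=q[np.isfinite(q).all(1)]
                top=q[abs(q[:,2]-zz)<8]
                print(n,nm,ce[i].round(1),st[i,4],"ray",ray(*ce[i],zz).round(1),"med",np.median(q,0).round(1),"topmean",top.mean(0).round(1) if len(top) else None,len(top))
    b=np.zeros_like(H,bool);b[tr[1]:tr[3],tr[0]:tr[2]]=1
    m=b&(V<70)
    k,l,st,ce=cv2.connectedComponentsWithStats(m.astype(np.uint8));i=1+st[1:,4].argmax()
    cn=cv2.findContours((l==i).astype(np.uint8),0,2)[0][0]
    w=np.array([ray(*p[0],6)[:2] for p in cn],np.float32);print(n,"tray",ce[i],st[i,4],cv2.minAreaRect(w),np.median(P[l==i],0).round(1))
    # region heights around
    for x in(0,):
        q=P[roi[1]-0:roi[3],roi[0]:roi[2]].reshape(-1,3);q=q[abs(q[:,2]-90)<4];print("top face",cv2.minAreaRect(q[:,:2].astype(np.float32)))
E
```

```text
scene amber [231.4 255.5] 163 ray [588.  123.3  88. ] med [588.5 123.   87.6] topmean [588.4 123.   87.6] 162
scene blue [255.  226.1] 113 ray [601.   44.6  88. ] med [601.5  44.1  87.6] topmean [601.3  44.2  87.6] 112
scene red [300.  242.6] 337 ray [504.4  32.8  94. ] med [504.8  33.9  93.1] topmean [505.3  31.7  92.7] 330
scene red [278.5 274.4] 403 ray [491.3 111.   94. ] med [491.9 111.7  93.1] topmean [492.1 109.9  92.8] 395
scene tray [369.51656151 180.77444795] 1268 ((537.2351684570312, -278.5548095703125), (110.56484985351562, 95.77544403076172), 19.1435604095459) [ 535.9 -277.3    5.2]
top face ((556.18310546875, 77.33554077148438), (148.8929901123047, 166.27374267578125), 9.140050888061523)
side amber [252.1 266.6] 160 ray [586.9 123.6  88. ] med [586.6 123.6  88.1] topmean [586.8 123.5  88. ] 159
side blue [262.  234.7] 105 ray [600.   44.9  88. ] med [600.5  45.1  87.8] topmean [600.   44.9  88. ] 105
side red [310.7 239. ] 301 ray [505.2  33.8  94. ] med [505.3  35.1  93.6] topmean [505.6  32.4  93.1] 289
side red [303.9 271.6] 357 ray [492.  112.3  94. ] med [492.4 113.8  93.6] topmean [492.4 110.6  93.3] 339
side tray [340.12479201 171.81281198] 1202 ((536.1741943359375, -284.5192565917969), (114.4131088256836, 108.60401153564453), 19.251218795776367) [ 534.1 -277.6    6.2]
top face ((553.8424682617188, 76.60643768310547), (146.6839599609375, 166.68600463867188), 9.384462356567383)
```

```bash
python3 - <<'E'
from h import *
P=np.concatenate([np.load(n+".npz")["P"][np.load(n+".npz")["d"]>0] for n in("scene","side")])
q=P[(P[:,0]>250)&(P[:,0]<900)&(P[:,1]>-650)&(P[:,1]<350)]
for y in range(-650,350,50):
    r=[]
    for x in range(250,900,50):
        s=q[(q[:,0]>=x)&(q[:,0]<x+50)&(q[:,1]>=y)&(q[:,1]<y+50)]
        r.append(int(np.percentile(s[:,2],98)) if len(s)>3 else -1)
    print(y,r)
print(camera_info("wrist")["T_tool_cam"], camera_info("wrist")["intrinsics"])
E
```

```text
-650 [336, -500, 2, 3, 3, 11, 14, 13, 13, 13, 4, 4, 4]
-600 [389, -1, 2, 3, 3, 3, 14, 4, 4, 4, 4, 4, 151]
-550 [-277, -1, 2, 3, 19, 20, 3, 11, 4, 5, 4, 5, 225]
-500 [-277, 0, 2, 3, 20, 20, 4, 11, 94, 95, 4, 4, 5]
-450 [-281, 2, 3, 2, 3, 3, 2, 4, 5, 6, 3, 4, 7]
-400 [-300, 2, 2, 3, 2, 3, 2, 4, 4, 53, 52, 4, 5]
-350 [-8, 2, 3, 2, 18, 19, 18, 17, 4, 52, 50, 4, 4]
-300 [0, 2, 2, 2, 18, 8, 18, 17, 4, 3, 4, 37, 87]
-250 [2, 2, 2, 2, 18, 18, 19, 25, 26, 24, 33, 405, 368]
-200 [2, 2, 2, 2, 2, 2, 12, 2, 3, 2, 17, 16, 95]
-150 [2, 2, 2, 2, 2, 2, 2, 2, 3, 2, 3, 26, 26]
-100 [2, 2, 2, 2, 2, 2, 2, 2, 3, 2, 12, 22, 219]
-50 [2, 2, 2, 2, 51, 51, 90, 1, 3, 2, 3, 3, 346]
0 [2, 2, 2, 2, 94, 95, 91, 92, 2, 44, 44, 2, 422]
50 [2, 2, 2, 2, 94, 94, 91, 92, 2, 42, 43, 114, 426]
100 [2, 2, 2, 2, 94, 94, 91, 92, 2, 15, 17, 324, 427]
150 [2, 2, 2, 2, 2, 70, 90, 90, 563, 17, 17, 423, 427]
200 [2, 2, 2, 2, 2, 2, 2, 573, 560, 17, 103, 426, 427]
250 [-1, 2, 2, 2, 2, 2, 607, 593, 559, 16, 299, 414, -1]
300 [-1, -1, -1, -1, 2, 2, 638, 555, 592, 2, 370, 380, -1]
[[ 2.61502096e-04 -9.59043845e-01 -2.83257543e-01  7.18240836e+01]
 [ 9.99999936e-01  1.81887399e-04  3.07367240e-04 -1.12020889e+00]
 [-2.43257682e-04 -2.83257605e-01  9.59043831e-01 -1.76661833e+02]
 [ 0.00000000e+00  0.00000000e+00  0.00000000e+00  1.00000000e+00]] [[309.70691629   0.         317.5799753 ]
 [  0.         309.70691629 203.43406263]
 [  0.           0.           1.        ]]
```

```bash
python3 - <<'E'
from h import *
for n in("scene","side"):
    z=np.load(n+".npz");P,d=z["P"],z["d"]
    m=(d>0)&(P[...,0]>480)&(P[...,0]<740)&(P[...,1]>60)&(P[...,1]<420)&(P[...,2]>130)
    k,l,st,ce=cv2.connectedComponentsWithStats(m.astype(np.uint8))
    for i in range(1,k):
        if st[i,4]>5:
            q=P[l==i];print(n,st[i].tolist(),q.min(0).round(),q.max(0).round())
            b=q[q[:,2]<560];
            if len(b): print("   low",len(b),b.min(0).round(),b.max(0).round())
s=state();print(s["q"])
E
```

```text
scene [0, 0, 31, 23, 381] [625. 257. 542.] [693. 302. 567.]
   low 350 [625. 257. 542.] [693. 302. 560.]
side [0, 0, 137, 144, 12122] [533. 189. 543.] [693. 420. 668.]
   low 765 [622. 206. 543.] [677. 377. 560.]
[65.075326   30.77568701 -0.25491381 88.16516011  0.14824657 61.15146952
 -4.07907436]
```

Emit:
jog_arm:
  rows:
    - [35, -30, 0, 0, 0, 0]
    - [35, -30, 0, 0, 0, 0]
    - [35, -30, 0, 0, 0, 0]
    - [35, -30, 0, 0, 0, 0]
    - [35, -30, 0, 0, 0, 0]
    - [35, -30, 0, 0, 0, 0]
    - [35, -30, 0, 0, 0, 0]
    - [35, -30, 0, 0, 0, 0]
    - [35, -30, 0, 0, 0, 0]
    - [35, -30, 0, 0, 0, 0]
    - [19, -34, 0, 0, 0, 0]
    - [19, -34, 0, 0, 0, 0]
    - [19, -34, 0, 0, 0, 0]
    - [19, -34, 0, 0, 0, 0]
    - [19, -34, 0, 0, 0, 0]
    - [19, -34, 0, 0, 0, 0]
    - [19, -34, 0, 0, 0, 0]
    - [19, -34, 0, 0, 0, 0]
    - [0, 0, 0, 0, 0, 0.1]
    - [0, 0, 0, 0, 0, 0.1]
  grip: 1

```text
time: 2.6
position: [495.9, 108.8, 197.7]
tool_rot: [[0.986, 0.166, -0.001], [0.166, -0.986, -0.0], [-0.001, -0.0, -1.0]]
ft_force: [0.2, 0.2, -0.0]
width: 0.1
```

```bash
cat >> h.py <<'E'
def wrist(name):
    s=state();im,d=get_image("wrist");cv2.imwrite(f"pics/{name}.png",im)
    c=camera_info("wrist");K=np.array(c["intrinsics"]);T=np.array(c["T_tool_cam"]);Rt=np.array(s["tool_rot"]);p=np.array(s["position"])
    def ray(u,v,z):
        a=np.array([u-K[0,2],v-K[1,2]]);r=np.hypot(*a);th=r/K[0,0]
        k=np.r_[a/max(r,1e-9)*np.sin(th),np.cos(th)]
        D=Rt@T[:3,:3]@k;C=p+Rt@T[:3,3];return C+D*(z-C[2])/D[2]
    h=cv2.cvtColor(im,cv2.COLOR_BGR2HSV);H,S,V=[h[...,i].astype(int) for i in range(3)]
    return s,im,d,ray,H,S,V
def blobs(m,ray,z,nm,amin=150):
    k,l,st,ce=cv2.connectedComponentsWithStats(m.astype(np.uint8))
    for i in range(1,k):
        if st[i,4]>amin: print(nm,ce[i].round(),st[i].tolist(),ray(*ce[i],z).round(1))
E
python3 - <<'E'
from h import *
s,im,d,ray,H,S,V=wrist("w1")
print(s["time"],s["position"])
blobs((H>8)&(H<25)&(S>150),ray,88,"amber");blobs((H>100)&(H<130)&(S>150),ray,88,"blue");blobs(((H<7)|(H>173))&(S>150),ray,94,"red")
E
```

```text
2.6 [495.93899892 108.75117834 197.67341527]
amber [13. 54.] [0, 48, 27, 11, 190] [624.2 553.8  88. ]
amber [319.  93.] [304, 77, 32, 32, 804] [586.5 123.3  88. ]
amber [ 65. 159.] [41, 112, 45, 100, 1494] [487.5 416.8  88. ]
blue [491.   4.] [473, 0, 31, 11, 201] [724.3 -33.2  88. ]
blue [12. 44.] [0, 36, 27, 16, 252] [638.3 559.5  88. ]
blue [405.  96.] [390, 81, 30, 30, 665] [599.3  45.1  88. ]
red [320. 193.] [299, 176, 42, 36, 1326] [495.3 107.5  94. ]
red [401. 194.] [381, 177, 41, 36, 1300] [507.   30.8  94. ]
```

View pics/w1.png

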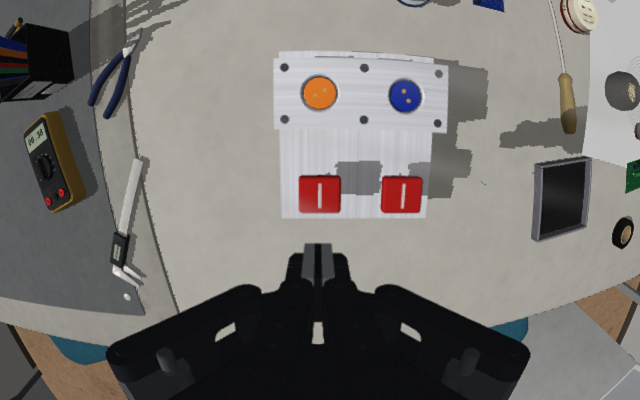

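The wrist view shows amber at (319,93) and its key at (320,193), straight below the tool. Next I go down and press.

Emit:
jog_arm:
  rows:
    - [-1, 0, 24, 0, 0, 0]
    - [0, 0, 24, 0, 0, 0]
    - [0, 0, 24, 0, 0, 0]
    - [0, 0, 24, 0, 0, 0]
    - [0, 0, 6, 0, 0, 0]
    - [0, 0, 6, 0, 0, 0]
    - [0, 0, 6, 0, 0, 0]
    - [0, 0, 6, 0, 0, 0]
    - [0, 0, 6, 0, 0, 0]
    - [0, 0, 3, 0, 0, 0]
    - [0, 0, 0, 0, 0, 0]

```text
time: 4.03
position: [495.2, 108.1, 68.9]
tool_rot: [[0.986, 0.168, -0.0], [0.168, -0.986, -0.0], [-0.0, 0.0, -1.0]]
ft_force: [0.2, 0.6, -0.7]
width: 0.1
```

Emit:
jog_arm:
  rows:
    - [0, 0, 2, 0, 0, 0]
    - [0, 0, 2, 0, 0, 0]
    - [0, 0, 1, 0, 0, 0]
    - [0, 0, 0, 0, 0, 0]

```text
time: 4.53
position: [495.3, 108.0, 64.0]
tool_rot: [[0.986, 0.168, -0.0], [0.168, -0.986, -0.0], [-0.0, 0.0, -1.0]]
ft_force: [-0.9, 0.5, -0.1]
width: 0.4
```

```bash
python3 - <<'E'
from h import *
s,im,d,ray,H,S,V=wrist("w2")
print(s["time"],s["position"],s["ft_force"])
for n in ("scene",):
    im,d,P=pts(n);h=cv2.cvtColor(im,cv2.COLOR_BGR2HSV);m=(h[...,0]>8)&(h[...,0]<25)&(h[...,1]>150);m[:200]=0;m[330:]=0;m[:,:190]=0;m[:,340:]=0
    q=P[m];print(len(q),np.percentile(q[:,2],[50,90,97]), np.median(q[q[:,2]>np.percentile(q[:,2],90)-4],0))
E
```

```text
4.525 [495.26810969 108.03628521  64.01107298] [-0.85639993  0.47965944 -0.1233593 ]
163 [87.57747341 89.21847732 89.80221953] [588.73687799 123.37987552  87.64517791]
```

The module is still down, so I look at why.

```bash
python3 - <<'E'
import cv2;from h import *
a=cv2.imread("pics/w2.png")[50:330,160:480]
b,_=get_image("scene");c,_=get_image("side")
f=lambda i,x,y:cv2.resize(i[y:y+140,x:x+160],(400,300),interpolation=2)
cv2.imwrite("pics/v2.png",np.vstack([np.hstack([f(b,200,190),f(c,220,190)]),np.hstack([cv2.resize(a,(400,300)),np.zeros((300,400,3),np.uint8)])]))
E
```

```text
(no output)
```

View pics/v2.png

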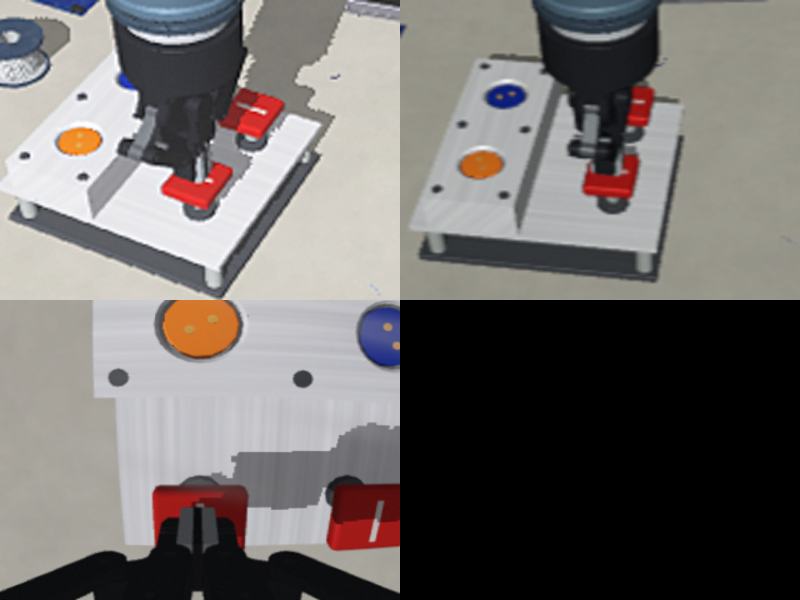

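Top left, the fingers sit on the amber key, but amber still looks flush. I measure the heights of the key and the fingertips.

```bash
python3 - <<'E'
from h import *
for n,(x0,y0,x1,y1) in (("scene",(255,240,300,290)),("side",(290,250,320,290))):
    im,d,P=pts(n);h=cv2.cvtColor(im,cv2.COLOR_BGR2HSV)
    m=((h[...,0]<7)|(h[...,0]>173))&(h[...,1]>150);z=np.zeros_like(m);z[y0:y1,x0:x1]=1
    k,l,st,ce=cv2.connectedComponentsWithStats((m&z).astype(np.uint8))
    for i in range(1,k):
        if st[i,4]>20:
            q=P[l==i];print(n,"amber key z",np.percentile(q[:,2],[5,50,95]).round(1),len(q),q.mean(0))
    # gripper points near TCP
    g=(abs(P[...,0]-495)<45)&(abs(P[...,1]-108)<45)&~m&(d>0)&(P[...,2]>56)
    q=P[g];print("  grey pts z pct",np.percentile(q[:,2],[0,2,5,10,25]).round(1),len(q)); o=q[q[:,2].argsort()[:6]];print(o.round(0).tolist())
print(state()["ft_force"],state()["width"])
E
```

```text
scene amber key z [87.5 92.4 95.1] 106 [508.79362458  42.64919758  92.12946385]
scene amber key z [87.6 92.8 95.2] 288 [485.93070942 116.35417154  96.88967113]
  grey pts z pct [ 56.1 125.6 164.7 209.9 282.1] 10231
[[486.0, 108.0, 56.0], [498.0, 113.0, 56.0], [489.0, 118.0, 56.0], [495.0, 116.0, 56.0], [484.0, 106.0, 56.0], [486.0, 100.0, 56.0]]
side amber key z [86.1 93.1 95.7] 248 [488.50647874 118.53575715  95.21377932]
  grey pts z pct [ 56.1 128.4 202.7 241.2 305.3] 9828
[[494.0, 110.0, 56.0], [488.0, 116.0, 56.0], [485.0, 115.0, 56.0], [502.0, 115.0, 56.0], [502.0, 109.0, 57.0], [492.0, 110.0, 57.0]]
[-0.07276936 -0.26727105  0.1727245 ] 0.0076077356988798394
```

```bash
python3 - <<'E'
from h import *
s,im,d,ray,H,S,V=wrist("w3")
c=camera_info("wrist");K=np.array(c["intrinsics"]);T=np.array(c["T_tool_cam"])
v,u=np.mgrid[:400,:640];a=np.stack([u-K[0,2],v-K[1,2]],-1);r=np.linalg.norm(a,axis=-1);th=r/K[0,0]
k=np.concatenate([a/np.maximum(r,1e-9)[...,None]*np.tan(th)[...,None],np.ones((400,640,1))],-1)*d[...,None]
W=(k@T[:3,:3].T+T[:3,3])@np.array(s["tool_rot"]).T+s["position"]
print(s["time"],s["position"],s["q"])
red=((H<7)|(H>173))&(S>120);blobs(red,ray,94,"red")
n,l,st,ce=cv2.connectedComponentsWithStats(red.astype(np.uint8))
for i in range(1,n):
    if st[i,4]>300: print(ce[i],np.percentile(W[l==i],[10,50,90],axis=0).round(1).tolist())
am=(H>8)&(H<25)&(S>150)&(abs(u-320)<60);print("amber",np.median(W[am],0))
for y in range(225,300,6): print(y,u.shape and W[y,318].round(0),im[y,318])
E
```

```text
4.825 [495.3852425  108.06745133  64.12768414] [  -4.76771652   29.39953683  -15.80835102  114.39871103   12.60080483
   37.80746891 -108.9697177 ]
red [455. 251.] [421, 222, 72, 62, 3560] [508.6  32.9  94. ]
red [320. 242.] [282, 224, 76, 59, 2193] [502.8 108.8  94. ]
[455.19410112 251.0261236 ] [[493.3, 15.7, 91.3], [509.1, 34.0, 94.5], [522.2, 47.5, 95.4]]
[320.43228454 242.08390333] [[493.9, 91.7, 92.7], [504.5, 109.3, 94.5], [510.3, 125.4, 95.5]]
amber [585.96189067 123.24135605  88.83232244]
225 [510. 111.  90.] [47 47 86]
231 [509. 111.  95.] [ 33  33 138]
237 [506. 111.  95.] [ 26  27 155]
243 [503. 110.  96.] [53 53 57]
249 [505. 111. 108.] [11 11 11]
255 [505. 111. 115.] [11 10  8]
261 [506. 111. 123.] [14 11 13]
267 [506. 111. 127.] [13 11 11]
273 [505. 111. 131.] [10 10 11]
279 [505. 111. 136.] [16 14 14]
285 [502. 110. 136.] [15 14 14]
291 [500. 110. 136.] [18 17 17]
297 [497. 109. 136.] [17 16 16]
```

Emit:
jog_arm:
  rows:
    - [0, 0, 2, 0, 0, 0]
    - [0, 0, 2, 0, 0, 0]
    - [0, 0, 2, 0, 0, 0]
    - [0, 0, 2, 0, 0, 0]
    - [0, 0, 0, 0, 0, 0]

```text
time: 5.5
position: [495.4, 108.1, 55.9]
tool_rot: [[0.986, 0.168, 0.0], [0.168, -0.986, 0.0], [0.0, -0.0, -1.0]]
ft_force: [0.7, 0.1, 1.5]
width: -0.1
```

```bash
python3 - <<'E'
from h import *
s=state();print(s["time"],s["position"],s["ft_force"],s["effort"],s["width"])
im,d,P=pts("scene");h=cv2.cvtColor(im,cv2.COLOR_BGR2HSV)
m=((h[...,0]<7)|(h[...,0]>173))&(h[...,1]>150);k=(abs(P[...,0]-492)<30)&(abs(P[...,1]-112)<30)&m
print("key",np.percentile(P[k][:,2],[5,50,95]))
m=(h[...,0]>8)&(h[...,0]<25)&(h[...,1]>150)&(abs(P[...,0]-588)<30)&(abs(P[...,1]-123)<30)
print("amber",np.percentile(P[m][:,2],[5,50,95]))
E
```

```text
5.5 [495.36803725 108.07203578  55.89385389] [0.73768762 0.11752454 1.45288852] [-7.30094360e-02 -4.83978617e+01 -2.62210988e+00 -1.70546150e+01
 -2.03665282e-02  7.08978879e-02 -7.96919659e-03] -0.1359564553807393
key [81.79910773 87.62027447 89.97427078]
amber [88.99950502 91.83230394 93.77412314]
```

The key moved about 5 mm and amber rose about 4 mm. So the real fingertips sit about 32 mm above the reported TCP. I continue down to the stop on that basis.

Emit:
jog_arm:
  rows:
    - [0, 0, 3, 0, 0, 0]
    - [0, 0, 3, 0, 0, 0]
    - [0, 0, 3, 0, 0, 0]
    - [0, 0, 3, 0, 0, 0]
    - [0, 0, 3, 0, 0, 0]
    - [0, 0, 3, 0, 0, 0]
    - [0, 0, 3, 0, 0, 0]
    - [0, 0, 1, 0, 0, 0]
    - [0, 0, 0, 0, 0, 0]

```text
time: 6.68
position: [495.2, 108.0, 33.8]
tool_rot: [[0.986, 0.168, -0.0], [0.168, -0.986, 0.0], [-0.0, -0.0, -1.0]]
ft_force: [0.1, -0.3, -0.4]
width: -0.1
```

Emit:
jog_arm:
  rows:
    - [0, 0, 1, 0, 0, 0]
    - [0, 0, 1, 0, 0, 0]
    - [0, 0, 1, 0, 0, 0]
    - [0, 0, 0, 0, 0, 0]

```text
time: 7.18
position: [495.3, 108.1, 31.0]
tool_rot: [[0.986, 0.168, -0.0], [0.168, -0.986, -0.0], [-0.0, -0.0, -1.0]]
ft_force: [-0.8, 0.1, 2.1]
width: -0.4
```

```bash
cat > chk.py <<'E'
from h import *
s=state();print(s["time"],s["position"],s["ft_force"],s["width"])
im,d,P=pts("scene");h=cv2.cvtColor(im,cv2.COLOR_BGR2HSV)
m=((h[...,0]<7)|(h[...,0]>173))&(h[...,1]>150);k=(abs(P[...,0]-492)<30)&(abs(P[...,1]-112)<30)&m
if k.any(): print("key",np.percentile(P[k][:,2],[5,50,95]))
m=(h[...,0]>8)&(h[...,0]<25)&(h[...,1]>150)&(abs(P[...,0]-588)<30)&(abs(P[...,1]-123)<30)
q=P[m];print("amber",np.percentile(q[:,2],[5,50,95]));t=q[q[:,2]>np.percentile(q[:,2],95)-4];print(t.mean(0),len(t))
E
python3 chk.py
```

```text
7.175 [495.25911078 108.05387991  30.96306497] [-0.78948759  0.13659712  2.05963222] -0.44618730770023085
key [58.11124652 62.82857064 65.53381587]
amber [ 90.33415594 114.33859458 118.28653481]
[587.29046731 123.82792045 116.87871693] 174
```

Amber's top is now at 117 mm, so it is fully raised. I lift, open, and move over it.

Emit:
jog_arm:
  rows:
    - [0, 0, -20, 0, 0, 0]
    - [0, 0, -40, 0, 0, 0]
    - [0, 0, -40, 0, 0, 0]

```text
time: 7.6
position: [495.0, 108.0, 131.7]
tool_rot: [[0.986, 0.168, -0.001], [0.168, -0.986, -0.0], [-0.001, -0.0, -1.0]]
ft_force: [0.8, 0.1, 0.3]
width: 0.0
```

Emit:
jog_arm:
  rows:
    - [23, 0, 0, 0, 0, 0]
    - [24, 0, 0, 0, 0, 0]
    - [23, 0, 0, 0, 0, 0]
    - [23, 0, 0, 0, 0, 0]
    - [0, 0, 0, 0, 0, 0]
    - [0, 0, 0, 0, 0, 0]
  grip: 0

```text
time: 8.35
position: [586.0, 123.5, 130.6]
tool_rot: [[0.986, 0.168, -0.001], [0.168, -0.986, -0.0], [-0.001, 0.0, -1.0]]
ft_force: [-0.2, 0.7, -0.4]
width: 85.3
```

```bash
python3 - <<'E'
from h import *
s,im,d,ray,H,S,V=wrist("w4");print(s["time"],s["position"],s["ft_force"],s["width"])
blobs((H>8)&(H<25)&(S>150),ray,117,"amber")
b,_=get_image("scene");c,_=get_image("side")
f=lambda i,x,y:cv2.resize(i[y:y+140,x:x+160],(400,300),interpolation=2)
cv2.imwrite("pics/v4.png",np.vstack([np.hstack([f(b,160,170),f(c,180,170)]),np.hstack([cv2.resize(im,(400,250)),np.zeros((250,400,3),np.uint8)])]))
E
```

```text
8.35 [585.97312379 123.5214587  130.59510364] [-0.19025492  0.7164607  -0.42999124] 85.29410641663762
amber [593. 172.] [585, 141, 15, 63, 723] [ 668.2 -100.3  117. ]
amber [ 44. 226.] [3, 178, 69, 105, 1799] [537.5 369.9 117. ]
amber [320. 219.] [298, 192, 44, 54, 1826] [590.8 123.9 117. ]
```

View pics/v4.png

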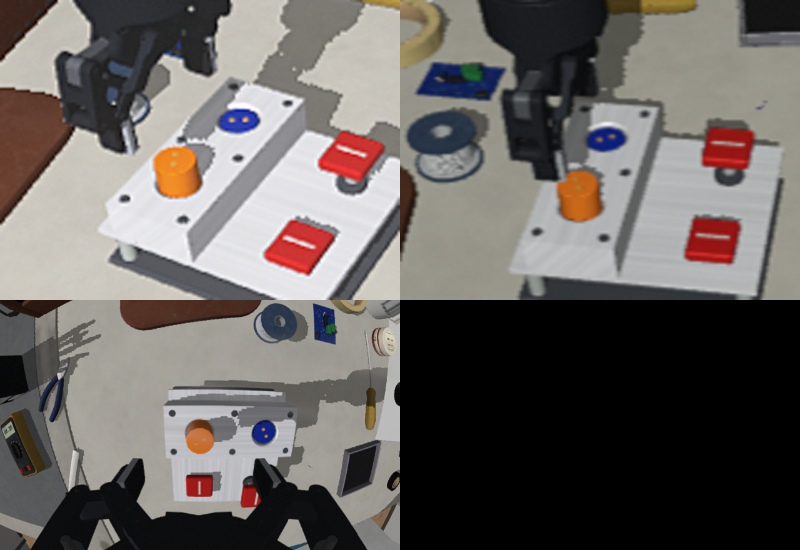

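Amber stands proud at crop (178,172), its key is down, and blue is flush. The open fingers straddle amber.

```bash
python3 - <<'E'
from h import *
s=state();print(s["time"])
ax=np.array([.986,.168,0]);ay=np.array([.168,-.986,0])
for n in("scene","side"):
    im,d,P=pts(n);Q=P-s["position"];tx,ty,tz=Q@ax,Q@ay,P[...,2]
    for sg in(-1,1):
        m=(d>0)&(abs(tx)<25)&(ty*sg>25)&(ty*sg<70)&(tz>125)&(tz<260)
        if m.sum()>5: print(n,sg,m.sum(),"z low",np.sort(tz[m])[[0,3,8]].round(1),"tx at low",tx[m][tz[m]<np.percentile(tz[m],30)].round(0)[:12],"ty",np.percentile(ty[m],[2,50,98]).round(0))
E
```

```text
8.5
scene -1 635 z low [177.1 179.3 181.1] tx at low [ -9. -10.  -9. -10. -11.  -9.  -9.  -6.  -6.  -9.  -9.  -9.] ty [-69. -49. -27.]
scene 1 530 z low [175.9 177.  178.9] tx at low [10. -5. 11.  9. -6. 13.  9.  9.  6.  3.  0. -5.] ty [28. 45. 69.]
side -1 475 z low [177.4 177.7 180.9] tx at low [-12. -12.  -7. -11. -11.  -8.  -9. -11. -11.  -7.  -7.  -8.] ty [-70. -50. -26.]
side 1 189 z low [176.8 178.9 180.1] tx at low [-10. -11.   4.   2.   0.  -1.  -3.  -5.  -7. -11.   4.   2.] ty [28. 43. 54.]
```

The open tips are at TCP+46, which matches the 33+13 offset. I go down to TCP 58, which puts the closed tips near z 94.

Emit:
jog_arm:
  rows:
    - [1, 0, 20, 0, 0, 0]
    - [0.5, 0, 20, 0, 0, 0]
    - [0, 0, 16, 0, 0, 0]
    - [0, 0, 10, 0, 0, 0]
    - [0, 0, 6, 0, 0, 0]
    - [0, 0, 0, 0, 0, 0]

```text
time: 9.35
position: [588.4, 124.0, 58.8]
tool_rot: [[0.986, 0.168, -0.0], [0.168, -0.986, -0.0], [-0.0, 0.0, -1.0]]
ft_force: [0.1, 0.5, -0.5]
width: 85.7
```

Emit:
jog_arm:
  rows:
    - [0, 0, 0, 0, 0, 0]
    - [0, 0, 0, 0, 0, 0]
    - [0, 0, 0, 0, 0, 0]
    - [0, 0, 0, 0, 0, 0]
    - [0, 0, 0, 0, 0, 0]
    - [0, 0, 0, 0, 0, 0]
  grip: 1

```text
time: 10.1
position: [588.7, 123.9, 59.3]
tool_rot: [[0.986, 0.168, 0.0], [0.168, -0.986, 0.0], [0.0, 0.0, -1.0]]
ft_force: [-0.1, -0.4, 1.7]
width: 27.0
```

Emit:
jog_arm:
  rows:
    - [0, 0, -4, 0, 0, 0]
    - [0, 0, -8, 0, 0, 0]
    - [0, 0, -16, 0, 0, 0]
    - [0, 0, -25, 0, 0, 0]
    - [0, 0, -25, 0, 0, 0]
    - [0, 0, -20, 0, 0, 0]
    - [0, 0, 0, 0, 0, 0]

```text
time: 10.98
position: [590.0, 124.4, 159.5]
tool_rot: [[0.986, 0.168, 0.004], [0.168, -0.986, 0.001], [0.004, -0.0, -1.0]]
ft_force: [-0.5, -0.4, -1.0]
width: 27.2
```

```bash
python3 - <<'E'
from h import *
s,im,d,ray,H,S,V=wrist("w5");print(s["time"],s["position"],s["ft_force"],s["width"])
ims=[cv2.resize(im,(400,250))]
for n,x,y in(("scene",160,150),("side",180,150)):
    b,d,P=pts(n);ims.append(cv2.resize(b[y:y+140,x:x+160],(400,300),interpolation=2))
    h=cv2.cvtColor(b,cv2.COLOR_BGR2HSV);m=(h[...,0]>8)&(h[...,0]<25)&(h[...,1]>150)&(np.linalg.norm(P[...,:2]-s["position"][:2],axis=-1)<40)&(P[...,2]>80)
    print(n,m.sum(),np.percentile(P[m],[2,50,98],axis=0).round(1).tolist())
cv2.imwrite("pics/v5.png",np.vstack([np.hstack(ims[1:]),np.hstack([ims[0],np.zeros((250,400,3),np.uint8)])]))
E
```

```text
10.975 [590.02454901 124.37837348 159.53373669] [-0.53343488 -0.43167728 -0.96086641] 27.16275953879556
scene 298 [[573.2, 111.5, 179.9], [577.2, 125.2, 207.0], [595.8, 137.5, 216.9]]
side 190 [[571.0, 111.5, 178.0], [574.7, 129.4, 204.6], [590.0, 140.4, 237.5]]
```

View pics/v5.png

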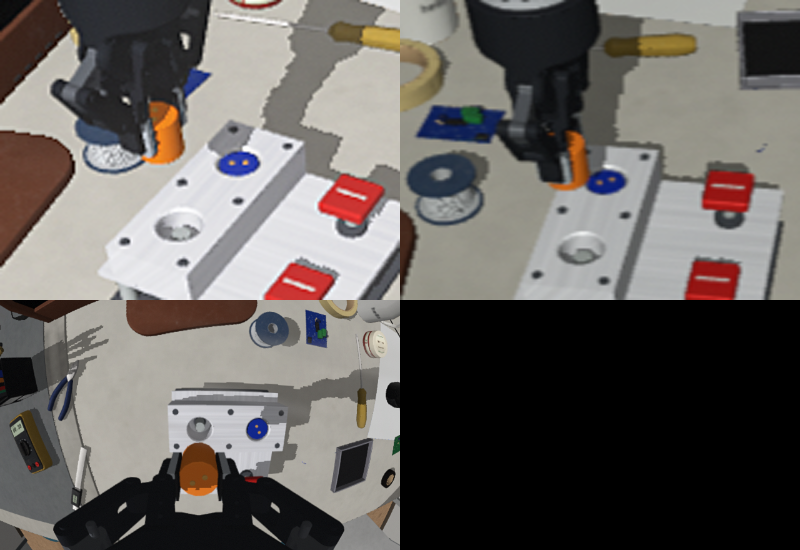

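The module is held upright, with its bottom at TCP+20, and blue stays flush. I carry it to the tray at (536,-278).

Emit:
jog_arm:
  rows:
    - [-4, 13, 0, 0, 0, 0]
    - [-7, 22, 0, 0, 0, 0]
    - [-10, 32, 0, 0, 0, 0]
    - [-10, 32, 0, 0, 0, 0]
    - [-10, 32, 0, 0, 0, 0]
    - [-10, 32, 0, 0, 0, 0]
    - [-10, 32, 0, 0, 0, 0]
    - [-10, 32, 0, 0, 0, 0]
    - [-10, 32, 0, 0, 0, 0]
    - [-10, 32, 0, 0, 0, 0]
    - [-10, 32, 0, 0, 0, 0]
    - [-10, 32, 0, 0, 0, 0]
    - [-7, 22, 0, 0, 0, 0]
    - [-3, 10, 0, 0, 0, 0]
    - [0, 0, 0, 0, 0, 0]
    - [0, 0, 0, 0, 0, 0]

```text
time: 13.12
position: [534.5, -276.4, 156.9]
tool_rot: [[0.986, 0.17, -0.0], [0.17, -0.986, 0.001], [0.0, -0.001, -1.0]]
ft_force: [0.1, 0.3, 0.1]
width: 27.0
```

```bash
python3 - <<'E'
from h import *
s,im,d,ray,H,S,V=wrist("w6");print(s["time"],s["position"],s["ft_force"],s["width"],np.round(s["tool_rot"],3).tolist())
for n in("scene","side"):
    b,d,P=pts(n)
    h=cv2.cvtColor(b,cv2.COLOR_BGR2HSV);m=(h[...,0]>8)&(h[...,0]<25)&(h[...,1]>150)&(np.linalg.norm(P[...,:2]-s["position"][:2],axis=-1)<40)&(P[...,2]>80)
    print(n,m.sum(),np.percentile(P[m],[2,50,98],axis=0).round(1).tolist())
cv2.imwrite("pics/w6.png",im)
E
```

```text
13.125 [ 534.50837933 -276.42365628  156.93679407] [0.12901874 0.31228205 0.14028996] 27.020522486545712 [[0.986, 0.17, -0.0], [0.17, -0.986, 0.001], [0.0, -0.001, -1.0]]
scene 127 [[518.8, -289.2, 176.9], [522.5, -270.4, 194.1], [537.9, -260.3, 215.4]]
side 70 [[518.7, -279.6, 176.8], [522.0, -267.6, 187.3], [542.1, -261.1, 215.8]]
```

View pics/w6.png

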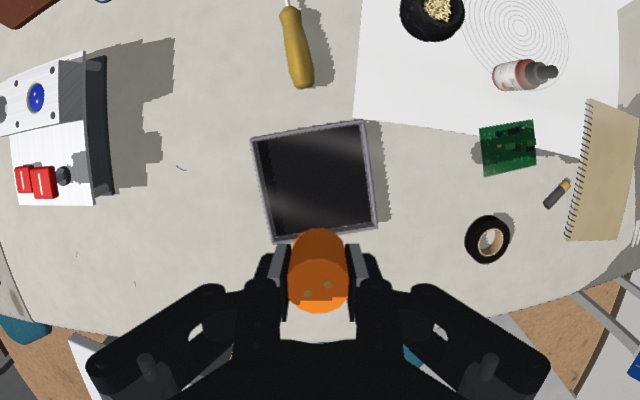

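The wrist view shows the tray floor centred near (317,180), with the module held above it. I check that centre with a ray.

```bash
python3 - <<'E'
from h import *
s,im,d,ray,H,S,V=wrist("w7")
m=np.array([ray(u,v,6)[:2] for u,v in((257,138),(362,124),(374,224),(276,238))]);print(m.round(0).tolist(),m.mean(0),ray(317,180,6))
E
```

```text
[[570.0, -204.0], [604.0, -311.0], [496.0, -348.0], [461.0, -240.0]] [ 532.72820099 -275.65372717] [ 535.5450469 -274.8922119    6.       ]
```

Emit:
jog_arm:
  rows:
    - [0, 0, 15, 0, 0, 0]
    - [0, 0, 25, 0, 0, 0]
    - [0, 0, 25, 0, 0, 0]
    - [0, 0, 25, 0, 0, 0]
    - [0, 0, 25, 0, 0, 0]
    - [0, 0, 20, 0, 0, 0]
    - [0, 0, 15, 0, 0, 0]
    - [0, 0, 10, 0, 0, 0]
    - [0, 0, 5, 0, 0, 0]
    - [0, 0, 0, 0, 0, 0]
    - [0, 0, 0, 0, 0, 0]

```text
time: 14.7
position: [534.8, -278.1, -7.3]
tool_rot: [[0.986, 0.168, 0.001], [0.168, -0.986, -0.0], [0.001, 0.001, -1.0]]
ft_force: [-0.1, -0.4, -0.2]
width: 26.6
```

Emit:
jog_arm:
  rows:
    - [0, 0, 1, 0, 0, 0]
    - [0, 0, 1, 0, 0, 0]
    - [0, 0, 1, 0, 0, 0]
    - [0, 0, 1, 0, 0, 0]
    - [0, 0, 0, 0, 0, 0]

```text
time: 15.32
position: [534.1, -277.9, -12.1]
tool_rot: [[0.986, 0.168, -0.0], [0.168, -0.986, 0.0], [-0.0, -0.0, -1.0]]
ft_force: [-0.6, 1.0, -1.8]
width: 26.9
```

Emit:
jog_arm:
  rows:
    - [0, 0, 1, 0, 0, 0]
    - [0, 0, 0, 0, 0, 0]

```text
time: 15.58
position: [534.2, -277.9, -13.0]
tool_rot: [[0.986, 0.168, -0.0], [0.168, -0.986, 0.0], [-0.0, -0.0, -1.0]]
ft_force: [0.2, 0.8, -0.7]
width: 27.2
```

Emit:
jog_arm:
  rows:
    - [0, 0, 0.7, 0, 0, 0]
    - [0, 0, 0.7, 0, 0, 0]
    - [0, 0, 0, 0, 0, 0]

```text
time: 15.95
position: [534.4, -277.9, -13.8]
tool_rot: [[0.986, 0.168, 0.0], [0.168, -0.986, -0.0], [0.0, 0.0, -1.0]]
ft_force: [-1.4, 1.0, 4.8]
width: 26.8
```

Contact at 4.8 N: the module is on the floor. I release it and go up.

Emit:
jog_arm:
  rows:
    - [0, 0, 0, 0, 0, 0]
    - [0, 0, 0, 0, 0, 0]
    - [0, 0, 0, 0, 0, 0]
    - [0, 0, 0, 0, 0, 0]
    - [0, 0, 0, 0, 0, 0]
    - [0, 0, 0, 0, 0, 0]
  grip: 0

```text
time: 16.7
position: [534.2, -277.9, -14.4]
tool_rot: [[0.986, 0.168, -0.0], [0.168, -0.986, 0.0], [-0.0, -0.0, -1.0]]
ft_force: [0.3, -0.3, 0.4]
width: 85.2
```

Emit:
jog_arm:
  rows:
    - [0, 0, -10, 0, 0, 0]
    - [0, 0, -25, 0, 0, 0]
    - [0, 0, -40, 0, 0, 0]
    - [0, 0, -50, 0, 0, 0]
    - [-40, 0, -30, 0, 0, 0]
    - [-40, 0, 0, 0, 0, 0]
    - [0, 0, 0, 0, 0, 0]
    - [0, 0, 0, 0, 0, 0]

```text
time: 17.7
position: [456.2, -291.2, 141.3]
tool_rot: [[0.986, 0.168, 0.001], [0.168, -0.986, -0.0], [0.001, 0.0, -1.0]]
ft_force: [-0.3, -0.6, 0.7]
width: 85.8
```

```bash
python3 - <<'E'
from h import *
s,im,d,ray,H,S,V=wrist("w8");print(s["time"],s["position"],s["ft_force"],s["width"])
ims=[cv2.resize(im,(400,250))]
for n,x,y in(("scene",300,120),("side",270,110)):
    b,d,P=pts(n);ims.append(cv2.resize(b[y:y+105,x:x+140],(400,300),interpolation=2))
    h=cv2.cvtColor(b,cv2.COLOR_BGR2HSV);H,S=h[...,0],h[...,1]
    m=(H>8)&(H<25)&(S>150)&(np.hypot(P[...,0]-534,P[...,1]+278)<55)&(P[...,2]<70)
    q=P[m];print(n,m.sum(),np.percentile(q,[2,50,98],axis=0).round(1).tolist());t=q[q[:,2]>np.percentile(q[:,2],95)-3];print("top",t.mean(0).round(1))
    m=(H>100)&(H<130)&(S>150)&(np.hypot(P[...,0]-600,P[...,1]-45)<25);print("blue z",np.median(P[m],0).round(1))
cv2.imwrite("pics/v8.png",np.vstack([np.hstack(ims[1:]),np.hstack([ims[0],np.zeros((250,400,3),np.uint8)])]))
E
```

```text
17.7 [ 456.19060058 -291.20562776  141.28666783] [-0.27709714 -0.57159158  0.6735123 ] 85.7946689137478
scene 240 [[519.2, -303.9, 7.2], [530.1, -268.3, 33.9], [545.8, -261.4, 44.8]]
top [ 533.6 -276.3   43.2]
blue z [601.5  44.1  87.4]
side 245 [[517.6, -301.7, 4.6], [531.1, -268.6, 31.0], [556.4, -261.8, 46.3]]
top [ 531.5 -276.7   44.4]
blue z [600.   44.4  88.1]
```

View pics/v8.png

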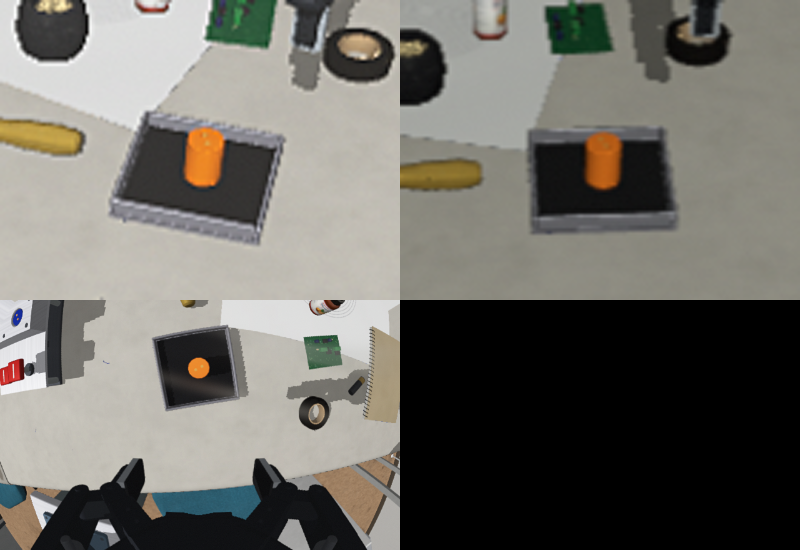

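Amber stands upright mid-tray at scene crop (204,158), its top at 44 mm. Blue is still flush, and the arm is clear. I hand it in.

```bash
python3 -c "
from bench import *
print(finish_job())"
```

```text
the job is handed in; nothing more can be done
None
```

I pressed the amber module's key all the way down, gripped the raised module, stood it in the middle of the tray and backed the arm off. I then handed the job in at about 18 s of the 46 s limit; the hand-in gave no verdict.

**Last checks:**
- **Amber, raised:** its top measured about 117 mm before the robot touched it, which is fully up.
- **Amber, placed:** its top is 43–44 mm above the bench, as expected for standing on the 6 mm floor. It is at about (533, -276), within a few mm of the measured tray centre of about (534, -276). It looks upright in all three views.
- **Blue:** its top is still at about 88 mm, so it has not moved.

**What disagreed:**
- **Fingertip position:** the shut fingertips sat about 33 mm behind the TCP given in the interface text. My first press to TCP 64 mm therefore barely reached the key and did not raise the module. I confirmed the offset from camera depth and the key's movement, then used it for the rest of the press, the grasp and the placing.
- **Grip width:** the gripper read 27 mm on the 30 mm module. It held without slipping.

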